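# Block a manuscript into its archival tray

## Task

The leather-bound manuscript lies loose in a corner of the grey tray, leaving a gap along its spine and another at its end. Stand the long foam spacer in the gap along the spine, and the short one of the same width in the gap at the end beside the manuscript's middle, both fully down on the tray floor, so that the manuscript stays flat in its corner and cannot shift. The thin and the fat spacers do not suit.

Things in the scene. Friction and masses are not known exactly. Their poses are not given: they have to be found in the camera images.
- tray: Open grey tray, fixed; outside 216 x 176 x 50 mm (x, y, z), walls and floor 5 mm. Origin: centre of underside, on the table. Manuscript in its +x +y corner. Spine gap along the -y wall, 206 x 54 mm, middle (0, -56) mm: long spacer, lengthwise along x. End gap along the -x wall, 54 mm wide, middle (-76, 26) mm: short spacer, lengthwise along y, 112 mm long once the long one is in.
- manuscript: Loose brown leather book lying flat in the tray, 150 x 110 x 44 mm (x, y, z), 0.8 kg; its top, 49 mm above the table, is about level with the tray's rim. Spine on its -y side. Origin: centre of its underside, near (26, 26) mm in the tray; axes parallel to the tray's.
- long_spacer_grip (a point): Long spacer on the table: rigid white foam bar 170 mm long (x), 46 wide (y), 42 high, long lower edges bevelled (foot 26 wide, bevel 15 high). Brown wooden grip ridge along the middle of its top, 94 x 22 x 30 mm high, to pinch across y. Total height 72. Point: centre of the ridge, 57 mm above the underside. Under 0.15 kg. Bystander: same length, 26 mm wide.
- short_spacer_grip (a point): Short spacer on the table: rigid white foam block 86 mm long (x), 46 wide (y), 42 high, long lower edges bevelled (foot 26 wide, bevel 15 high). Brown wooden grip ridge along the middle of its top, 70 x 22 x 30 mm high, to pinch across y. Total height 72. Point: centre of the ridge, 57 mm above the underside. Under 0.1 kg. Bystander: same length, 68 mm wide.
Not all that is in view belongs to the job. Leave any blue look-alike of the part that bears long_spacer_grip alone. There is more than one size of the manuscript; the job needs the larger.

How it is judged:
By the outcome, as a careful person would: the job done as asked, in the order asked, and still so for the second after the job is handed in, with the robot touching nothing.
It also fails if it takes over 58 s, if anything falls off the work surface, if the arm or the gripper's body presses on something with over 40 N, if the wrist force passes 120 N, or if a joint passes its speed limit or range.

## Robot

A 7-joint arm with a two-finger parallel gripper is mounted at the origin on the work surface. World frame = base frame: x ahead of the robot, y to its left, z up, the work surface at z = 0. Lengths are in m, angles in rad, forces in N, time in s.
With the tool pointing down it reaches from about 0.425 to 0.875 m from the base axis. Payload 4.7 kg.
Tool frame: the origin (TCP) lies midway between the tips of the shut fingers; the grasp point (between the pads) lies arm.grip_depth behind it (arm.grip_depth is the distance from the TCP to the grasp point, in m); z points along the fingers, x is the direction in which the jaws open and shut, and the axes are right-handed (so a half turn about z gives the same grasp; the last joint's range is limited). The gripper opens to 87 mm and grips with 3 to 60 N. Pads are 19 mm wide; open, the fingers measure 117 mm over their backs; the gripper's body (75 mm by 190 mm) begins 51 mm behind the grasp point.
Start: joints at [1.234, 0.321, -0.07, 1.45, 0.023, 1.371, -0.057], TCP at [0.223, -0.61, 0.223] pointing down, gripper open.
Joint ranges: [-2.86, 2.86], [-0.3, 2.09], [-1.38, 1.24], [0.06, 2.45], [-1.56, 4.7], [0.09, 2.05], [-2.69, 2.69]. Speed limits (rad/s): [2.57, 2.57, 3.14, 3.14, 3.14, 3.14, 3.14].

## Interface

Orientations are given as a unit quaternion [w, x, y, z].
In Python, from rig import sensors, optics, order, spotter, arm gives the robot as it stands.
- The arm moves only by the tool arm_command, never from a script. Its argument "deltas" is one flat list of numbers, 7 for each row, row after row: the turn, a rotation vector about the tool's x, y, z in rad, then the shift along the tool's x, y, z in cm, then the opening, from -1 (shut) to 1 (fully open). A call has 1 to 10 rows; each row is the pose to reach, as a shift and turn from the pose commanded when the call began, along the tool's axes at that moment; what a row does not reach only later rows make up. A row lasts 1/8 s, in which the tool goes at most 62.5 mm and 10.7 degrees, less where a joint would pass 70% of its speed; a pose out of reach is approached as far as the arm can. A call with a gripper value outside its range is refused whole. The fingers move at their own pace and stop on an object; "squeeze" is the grip in N (left out, the last holds). Time passes only in rows, so rows that repeat a pose let the fingers close. It gives the time, the measured TCP pose, the force and the opening at its end, in the units of the state.
- sensors.state(): the state, without advancing time (a new reading comes with each control period).
- optics.get_image(name): name is "scene" or "top" or "wrist"; returns the picture (384x512x3 uint8, blue, green, red); there is no depth.
- optics.camera_params(name): a dict with "fx", "fy", "cx", "cy" (pixels), "T" (4x4, takes a point from camera to world coordinates). Camera axes: x right, y down, z forward; pixel columns grow to the right and rows downward; lengths in m; the calibration is good to about 2 mm. A picture is of the moment at which its call begins: read the wrist's pose just before it. camera_params takes no time and is no camera call; for the wrist camera it gives the pose at the moment of the call.
- order.hand_in(): hands the job in, once; it reports no verdict.
Trained networks look in the newest picture that a camera, given by its name, has taken for a name from the list of things; names that differ only in an ending like _2 or _b are one class to them, and where a whole thing is asked for, a point or a joint stands for the part that bears it (a point fixed in the world has none). Each returns a list of dicts, best first, with "score" (0 to 1); they miss things now and then, are a little off and sometimes report something else, mostly with a low value. They report only what shows in the picture. A call takes as long as a camera call. They do not tell look-alikes from the thing itself.
- spotter.spot_in(camera, label): "position" ([x, y, z] in m, in the coordinates of the camera as it stood for that picture, good to about 4 mm: the middle of the surface that is visible of it).
- spotter.regions_of(camera, label): "region" (384x512 bool, what is visible of it).
The state is a dict: "time": time; "joint_pos": joint angles; "joint_velocities": joint speeds; "joint_efforts": joint torques, N m; "ee_pos": TCP position; "ee_rot": TCP orientation; "wrist_force": force on the tool from outside, world axes, zero at the start; "wrist_torque": the same for the moment, N m; "gripper_width": opening from 0.0 (shut) to 1.0 (fully open).
Only numpy, scipy, OpenCV 4.12 (cv2) and the standard library are available. Lean on these libraries where they do the work, as an engineer would, in place of code of your own. Each camera call takes 0.05 s, during which the arm holds its last target. There are 200 camera calls.

## Working session

There is one attempt and no reset: what is moved stays moved. The work goes in short steps, Python scripts to look and compute and a tool call to move; the robot and the scene stay as the last step left them, time stands still between calls to the robot, and variables do not carry over. Pictures are saved under pics/ and viewed, on a budget of 10 in all, crops included, one or two more only if the job needs it, and the job is handed in when it is done.

Besides the shell and the picture viewer there is one more tool, called after ">>>" in YAML: its name, and indented under it one key for each argument. arm_command: Moves the arm, as the interface text tells. Its arguments: {"type":"object","properties":{"deltas":{"type":"array","items":{"type":"number"}},"squeeze":{"type":"number"}},"required":["deltas"]}

```bash
ls; mkdir -p pics
python3 - <<'E'
from rig import sensors, optics, spotter, arm
import cv2, numpy as np
print(sensors.state()); print(arm.grip_depth)
a=optics.get_image("scene"); 
cv2.imwrite("pics/s0.png",a)
b=optics.get_image("top"); cv2.imwrite("pics/t0.png",b)
for c in ("scene","top"):
    P=optics.camera_params(c); T=np.array(P["T"]); print(c,P["fx"],P["cx"],P["cy"],T.round(3).tolist())
    for l in ("tray","manuscript","long_spacer_grip","short_spacer_grip"):
        for d in spotter.spot_in(c,l):
            p=np.array(d["position"]); w=T[:3,:3]@p+T[:3,3]
            print(l,round(d["score"],2),w.round(3),(P["fx"]*p[0]/p[2]+P["cx"]).round(),(P["fy"]*p[1]/p[2]+P["cy"]).round())
cv2.imwrite("pics/both.png",cv2.resize(np.vstack([a,b]),None,fx=0.78,fy=0.78))
E
```

```text
pics
{'time': 0.0, 'joint_pos': array([ 1.23411285,  0.32180002, -0.07008544,  1.45170565,  0.02261259,
        1.37078994, -0.05692525]), 'joint_velocities': array([-6.98802279e-04,  7.59280668e-04, -1.43015988e-03, -2.17371916e-03,
       -1.57484493e-04,  5.77135886e-04,  9.91448566e-05]), 'joint_efforts': array([ 9.75880430e-04, -4.91290784e+01, -4.03595427e-01, -3.12524736e+01,
       -6.41063601e-02,  4.37052338e-02,  1.71541378e-04]), 'ee_pos': array([ 0.22311625, -0.60990483,  0.22146106]), 'ee_rot': array([-5.01883080e-04,  8.19646588e-01, -5.72868705e-01, -8.15988719e-04]), 'wrist_force': array([-0.06884572, -0.38426755,  0.16425514]), 'wrist_torque': array([ 0.00218813, -0.04487321, -0.00517412]), 'gripper_width': 0.998554232560837}
0.0187
scene 351.2894975524059 254.45042845350773 192.22649635461613 [[0.46, 0.51, -0.727, 1.2], [0.888, -0.246, 0.389, -0.398], [0.019, -0.825, -0.565, 0.7], [0.0, 0.0, 0.0, 1.0]]
tray 0.79 [0.549 0.202 0.028] 326.0 216.0
tray 0.68 [ 0.611 -0.404  0.045] 127.0 299.0
manuscript 0.92 [0.212 0.346 0.025] 303.0 160.0
manuscript 0.88 [0.574 0.25  0.049] 344.0 211.0
manuscript 0.7 [ 0.573 -0.29   0.045] 171.0 271.0
long_spacer_grip 0.89 [ 0.185 -0.307  0.043] 132.0 193.0
long_spacer_grip 0.87 [ 0.613 -0.406  0.043] 127.0 300.0
short_spacer_grip 0.77 [ 0.57  -0.291  0.046] 171.0 270.0
top 448.41253609676505 257.789711118004 191.24914270515728 [[-0.02, -0.99, 0.143, 0.239], [-1.0, 0.02, -0.001, 0.043], [-0.002, -0.143, -0.99, 1.196], [0.0, 0.0, 0.0, 1.0]]
tray 0.77 [0.512 0.212 0.005] 194.0 156.0
tray 0.41 [ 0.53  -0.273  0.043] 376.0 142.0
manuscript 0.85 [0.554 0.274 0.045] 169.0 137.0
manuscript 0.76 [0.197 0.361 0.028] 135.0 275.0
long_spacer_grip 0.94 [ 0.561 -0.391  0.04 ] 420.0 130.0
long_spacer_grip 0.72 [ 0.175 -0.297  0.043] 394.0 279.0
short_spacer_grip 0.67 [ 0.533 -0.28   0.044] 379.0 141.0
```

View pics/both.png

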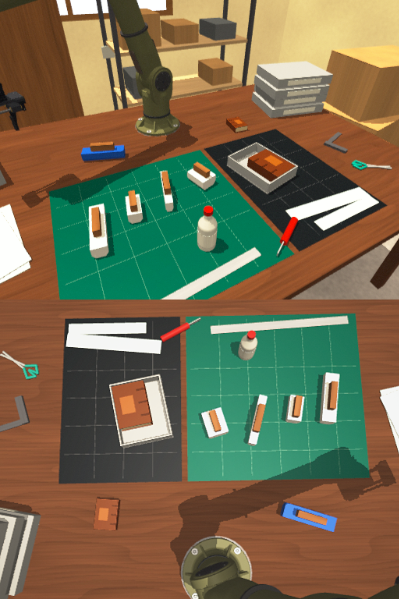

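The composite shows four white spacers on the green mat. In full-size top-view pixels they are: fat short about (276,158), thin long about (331,154), short about (379,141) and long about (421,130). The blue long look-alike is at about (394,279). The tray with the big book is at (180,142), with gaps on its world -y and -x sides. The small book at (135,275) is not for the job. My choice is the long at (421,130) and the short at (379,141).

```bash
cat > h.py <<'E'
from rig import sensors, optics, spotter, arm
import cv2, numpy as np
from scipy.spatial.transform import Rotation as R
def cam(c): P=optics.camera_params(c); return P,np.array(P["T"])
def plane(P,T,uv,z):
    uv=np.atleast_2d(uv).astype(float)
    d=np.c_[(uv[:,0]-P["cx"])/P["fx"],(uv[:,1]-P["cy"])/P["fy"],np.ones(len(uv))]@T[:3,:3].T
    return (T[:3,3]+d*((z-T[2,3])/d[:,2])[:,None])[:,:2]
def rect(P,T,mask,z):
    v,u=np.nonzero(mask); w=plane(P,T,np.c_[u,v],z)
    (c,s,a)=cv2.minAreaRect((w*1000).astype(np.float32))
    if s[0]<s[1]: s=s[::-1]; a+=90
    return np.round(c,1),np.round(s,1),round((a+90)%180-90,1)   # mm, mm, deg of long axis
def proj(P,T,p):
    q=T[:3,:3].T@(np.asarray(p)-T[:3,3]); return np.array([P["fx"]*q[0]/q[2]+P["cx"],P["fy"]*q[1]/q[2]+P["cy"]])
def comps(mask,n=60):
    k,L,S,C=cv2.connectedComponentsWithStats(mask.astype(np.uint8))
    return [(L==i,C[i].round()) for i in range(1,k) if S[i,4]>n]
def brown(im,sl=90):
    h=cv2.cvtColor(im,cv2.COLOR_BGR2HSV); return (h[...,0]<22)&(h[...,1]>sl)&(h[...,2]>90)
E
python3 - <<'E'
from h import *
im=optics.get_image("top"); P,T=cam("top")
m=brown(im); m[:, :240]=0; m[:100]=0; m[190:]=0;m[:,460:]=0
for k,c in comps(m): print("ridge",c,k.sum(),*rect(P,T,k,.072))
for l in ("tray","manuscript","long_spacer_grip","short_spacer_grip"):
    for d in spotter.regions_of("top",l):
        r=d["region"]; v,u=np.nonzero(r); print(l,round(d["score"],2),u.mean().round(),v.mean().round(),*rect(P,T,r,.049 if l in("tray","manuscript") else .042))
cv2.imwrite("pics/t1.png",np.hstack([cv2.resize(im[80:210,260:460],None,fx=2,fy=2,interpolation=cv2.INTER_CUBIC),cv2.resize(im[80:210,110:260],None,fx=2,fy=2,interpolation=cv2.INTER_CUBIC)]))
E
```

```text
ridge [428. 122.] 284 [ 574. -401.] [93.1 21. ] -8.4
ridge [381. 136.] 227 [ 536.9 -279.6] [73.9 23.3] -8.6
ridge [332. 151.] 309 [ 500.8 -149.8] [95.9 22.4] -16.0
ridge [275. 155.] 221 [494.2  -4.6] [71.1 20.4] 16.6
tray 0.83 190.0 150.0 [537.9 243.2] [226.6 179.6] 11.3
manuscript 0.92 137.0 275.0 [197.3 350.5] [98.1 75.4] -5.4
manuscript 0.77 169.0 136.0 [556.6 273.4] [158.8 113.8] 10.7
long_spacer_grip 0.77 422.0 127.0 [ 569.  -397.6] [183.4  56.8] -8.3
short_spacer_grip 0.76 378.0 140.0 [ 535.1 -278. ] [98.2 53.5] -11.0
```

View pics/t1.png

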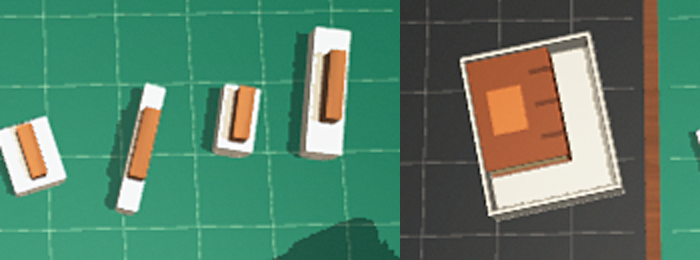

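The crop confirms it. The long spacer (full width, long) is the rightmost, at (428,122). The short one of the same width is at (381,136). The thin (332,151) and fat (275,155) spacers are excluded. The book sits in the tray's +x +y corner, with the spine gap facing world -y and the end gap facing world -x.

```bash
cat >> h.py <<'E'
def go(x,y,z,yaw,s=None):
    """mm, deg(yaw of tool x, tool down) -> rotation vector and cm shift in tool frame"""
    s=s or sensors.state(); q=s["ee_rot"]; A=R.from_quat([q[1],q[2],q[3],q[0]])
    t=np.radians(yaw); B=R.from_matrix(np.array([[np.cos(t),np.sin(t),0],[np.sin(t),-np.cos(t),0],[0,0,-1]]))
    d=A.inv().apply(np.array([x,y,z])/1000-s["ee_pos"])*100
    rv=(A.inv()*B).as_rotvec(); X=A.as_matrix()[:,0]
    print("turn",rv.round(3),"shift cm",d.round(2),"| now",(s["ee_pos"]*1000).round(1),"yaw",np.degrees(np.arctan2(X[1],X[0])).round(1),"t",round(s["time"],2))
E
python3 -c "
from h import *
go(574,-401,200,-98.4)"
```

```text
turn [ 0.    -0.     0.497] shift cm [ -7.62 -40.13   2.26] | now [ 223.3 -610.5  222.6] yaw -69.9 t 0.75
```

>>> arm_command:
  deltas: [0, 0, 0.25, -3.8, -20, 1.1, 1, 0, 0, 0.497, -7.6, -40.1, 2.2, 1, 0, 0, 0.497, -7.6, -40.1, 2.2, 1, 0, 0, 0.497, -7.6, -40.1, 2.2, 1, 0, 0, 0.497, -7.6, -40.1, 2.2, 1, 0, 0, 0.497, -7.6, -40.1, 2.2, 1, 0, 0, 0.497, -7.6, -40.1, 2.2, 1, 0, 0, 0.497, -7.6, -40.1, 2.2, 1, 0, 0, 0.497, -7.6, -40.1, 2.2, 1]

```text
time: 1.88
ee_pos: [0.573, -0.4021, 0.2004]
ee_rot: [-0.001, -0.653, 0.757, 0.0]
wrist_force: [-0.5, 0.3, -0.2]
gripper_width: 0.997
```

Run:
```python
from h import *
P,T=cam("wrist"); im=optics.get_image("wrist")
cv2.imwrite("pics/w1.png",im)
m=brown(im)
for k,c in comps(m,300): print("ridge",c,k.sum(),*rect(P,T,k,.072))
h=cv2.cvtColor(im,cv2.COLOR_BGR2HSV); w=(h[...,1]<60)&(h[...,2]>170)
for k,c in comps(w,300): print("white",c,k.sum(),*rect(P,T,k,.042))
print(proj(P,T,[.574,-.401,.072])); go(574,-401,200,-98.4)
```

```text
ridge [424. 100.] 23843 [ 597.  -565.1] [228.1 118.9] 0.0
ridge [256. 183.] 2255 [ 576.3 -401.4] [93.  20.7] -8.9
ridge [135. 225.] 965 [ 549.7 -283.1] [49.7 21.6] -11.0
white [477. 159.] 9014 [ 553.5 -611.1] [142.8  79.3] 3.1
white [257. 165.] 5242 [ 575.7 -401.4] [167.8  46.2] -8.4
white [151. 201.] 799 [ 561.8 -284.6] [46.  41.4] 79.3
white [ 33. 215.] 652 [ 569.9 -169. ] [30.2 24.3] -14.7
[256.29796222 186.53698891]
turn [ 0.001 -0.001 -0.002] shift cm [-0.22 -0.13  0.06] | now [ 572.4 -403.   200.6] yaw -98.5 t 1.93
```

View pics/w1.png

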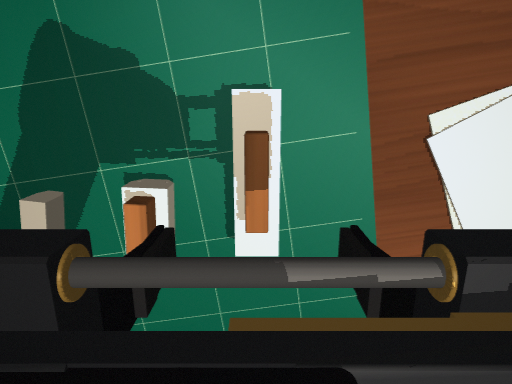

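The wrist view shows the full-width long spacer with its ridge at (256,183), centred between the fingers. The short spacer is at (150,215). Width measured 46 mm, ridge 93 × 21 mm at (576,-401). I'll descend and pinch it.

```bash
python3 -c "
from h import *
go(576,-401.3,48,-98.6)"
```

```text
turn [ 0.001 -0.001  0.002] shift cm [-0.24 -0.34 15.26] | now [ 572.4 -403.   200.6] yaw -98.5 t 1.93
```

>>> arm_command:
  deltas: [0, 0, 0, -0.24, -0.34, 6, 1, 0, 0, 0, -0.24, -0.34, 11, 1, 0, 0, 0, -0.24, -0.34, 14, 1, 0, 0, 0, -0.24, -0.34, 15.25, 1, 0, 0, 0, -0.24, -0.34, 15.25, 0.2, 0, 0, 0, -0.24, -0.34, 15.25, -1, 0, 0, 0, -0.24, -0.34, 15.25, -1, 0, 0, 0, -0.24, -0.34, 15.25, -1, 0, 0, 0, -0.24, -0.34, 15.25, -1, 0, 0, 0, -0.24, -0.34, 15.25, -1]
  squeeze: 30

```text
time: 3.18
ee_pos: [0.5775, -0.3994, 0.0481]
ee_rot: [-0.0, -0.654, 0.757, -0.0]
wrist_force: [-0.8, 0.5, -0.0]
gripper_width: 0.398
```

```bash
python3 -c "
from h import *
go(576,-401.3,48,-98.6); print(sensors.state()['gripper_width']*87)"
```

```text
turn [-0.    -0.     0.004] shift cm [0.21 0.13 0.01] | now [ 577.5 -399.4   48.1] yaw -98.4 t 3.17
34.59173027151376
```

>>> arm_command:
  deltas: [0, 0, 0, 0, 0, 0, -1, 0, 0, 0, 0, 0, 0, -1, 0, 0, 0, 0, 0, 0, -1, 0, 0, 0, 0, 0, 0, -1, 0, 0, 0, 0, 0, -4, -1, 0, 0, 0, 0, 0, -10, -1, 0, 0, 0, 0, 0, -15, -1, 0, 0, 0, 0, 0, -15, -1]

```text
time: 4.18
ee_pos: [0.5802, -0.4009, 0.2045]
ee_rot: [0.001, -0.654, 0.757, -0.005]
wrist_force: [0.1, -0.3, -1.9]
gripper_width: 0.253
```

```bash
python3 -c "
from h import *
go(549,188,200,-79); print(sensors.state()['gripper_width']*87)"
```

```text
turn [-0.009 -0.006 -0.338] shift cm [-57.81  11.68   0.08] | now [ 580.2 -400.9  204.5] yaw -98.4 t 4.17
22.039068160252285
```

Gripped: the opening is 22 mm, which matches the ridge. Next I'll fit the tray pose from the top camera by edges, and find where the wrist camera sits.

```bash
cat >> h.py <<'E'
from scipy.optimize import differential_evolution
def fit(im,P,T,lines,bounds,mask=None):
    """lines: list of (p,q) 3d mm in local frame; pose=(x,y mm,yaw deg); maximise gradient along normals"""
    g=cv2.GaussianBlur(im,(0,0),1.0).astype(np.float32).sum(2)
    gx=cv2.Sobel(g,cv2.CV_32F,1,0); gy=cv2.Sobel(g,cv2.CV_32F,0,1)
    if mask is not None: gx[mask]=0; gy[mask]=0
    def f(v):
        t=np.radians(v[2]); M=np.array([[np.cos(t),-np.sin(t),0],[np.sin(t),np.cos(t),0],[0,0,1]]); s=0
        for p,q in lines:
            L=np.linspace(p,q,40)@M.T+[v[0],v[1],0]; Q=(L/1000-T[:3,3])@T[:3,:3]
            u=(P["fx"]*Q[:,0]/Q[:,2]+P["cx"]).astype(np.float32); w=(P["fy"]*Q[:,1]/Q[:,2]+P["cy"]).astype(np.float32)
            n=np.array([-(w[-1]-w[0]),u[-1]-u[0]]); n=n/np.linalg.norm(n)
            a=cv2.remap(gx,u[None],w[None],1)*n[0]+cv2.remap(gy,u[None],w[None],1)*n[1]
            s+=np.minimum(np.abs(a),300).mean()
        return -s
    r=differential_evolution(f,bounds,seed=1,maxiter=80,popsize=20); return r.x.round(1),round(-r.fun)
def box(x0,x1,y0,y1,z):
    c=[(x0,y0,z),(x1,y0,z),(x1,y1,z),(x0,y1,z)]; return [(np.array(c[i],float),np.array(c[(i+1)%4],float)) for i in range(4)]
TRAY=box(-108,108,-88,88,50)+box(-103,103,-83,83,50)
E
python3 - <<'E'
from h import *
im=optics.get_image("top"); P,T=cam("top")
b=[(500,580),(200,280),(0,20)]
v,s=fit(im,P,T,TRAY,b); print("tray",v,s)
v2,s2=fit(im,P,T,box(-75,75,-55,55,49),[(520,590),(240,300),(0,20)]); print("book",v2,s2)
p=box(-103,103,-83,83,50)
o=im.copy()
t=np.radians(v[2]);M=np.array([[np.cos(t),-np.sin(t),0],[np.sin(t),np.cos(t),0],[0,0,1]])
print("book local",(M[:2,:2].T@(v2-v)[:2]).round(1))
Pw,Tw=cam("wrist"); s=sensors.state(); print("cam-tcp",((Tw[:3,3]-s["ee_pos"])*1000).round(), Tw[:3,2].round(2))
o=cv2.resize(o[80:210,110:260],None,fx=4,fy=4,interpolation=cv2.INTER_CUBIC)
for L,c in ((TRAY,(0,255,0)),):
  for a,bb in L:
    q=[((proj(P,T,(M@x+[v[0],v[1],0])/1000)-[110,80]+.5)*4).astype(int) for x in (a,bb)]
    cv2.line(o,tuple(map(int,q[0])),tuple(map(int,q[1])),c,1)
cv2.imwrite("pics/fit.png",o)
E
```

```text
tray [541.5 242.1  11.1] 2354
book [561.2 272.4  11.1] 1016
book local [25.2 25.9]
cam-tcp [ 71.  -9. 161.] [-0.26  0.04 -0.97]
```

View pics/fit.png

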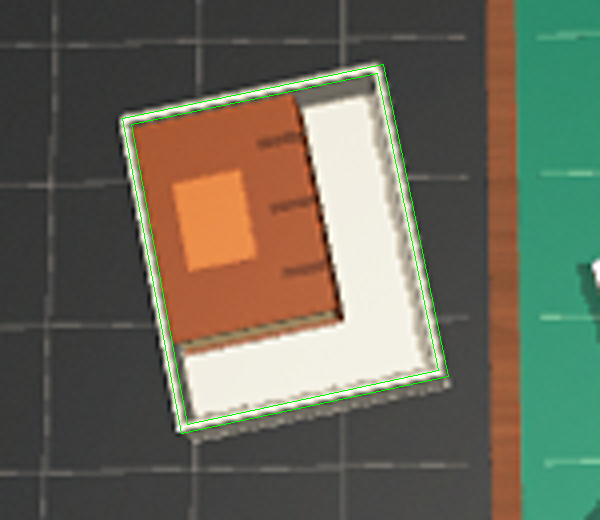

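The tray fit lies on the rim on all sides. The tray is at (541.5, 242.1), yaw 11.1°, and the book's local position of (25.2, 25.9) agrees with the given (26, 26). The spine gap middle is at (552.3, 187.1).

```bash
python3 -c "
from h import *
go(552.3,187.1,220,-78.9)"
```

```text
turn [-0.004 -0.003 -0.34 ] shift cm [-57.69  11.15  -2.09] | now [ 578.7 -400.   200.9] yaw -98.4 t 4.22
```

>>> arm_command:
  deltas: [0, 0, -0.1, -3, 0.6, -2.1, -1, 0, 0, -0.2, -9, 1.8, -2.1, -1, 0, 0, -0.34, -15, 3, -2.1, -1, 0, 0, -0.34, -21, 4.2, -2.1, -1, 0, 0, -0.34, -27, 5.4, -2.1, -1, 0, 0, -0.34, -33, 6.6, -2.1, -1, 0, 0, -0.34, -39, 7.8, -2.1, -1, 0, 0, -0.34, -45, 9, -2.1, -1, 0, 0, -0.34, -51, 10, -2.1, -1, 0, 0, -0.34, -55, 10.8, -2.1, -1]

```text
time: 5.48
ee_pos: [0.5489, 0.1638, 0.2172]
ee_rot: [0.001, 0.773, -0.634, -0.001]
wrist_force: [-0.6, -1.2, -0.0]
gripper_width: 0.251
```

```bash
python3 -c "
from h import *
go(552.3,187.1,220,-78.9)"
```

```text
turn [0.003 0.001 0.004] shift cm [-2.22 -0.79 -0.28] | now [548.9 163.8 217.2] yaw -78.7 t 5.47
```

>>> arm_command:
  deltas: [0, 0, 0, -2, -0.6, 0, -1, 0, 0, 0, -2, -0.6, 0, -1, 0, 0, 0, -2, -0.6, 0, -1]

```text
time: 5.85
ee_pos: [0.5526, 0.1794, 0.2178]
ee_rot: [0.001, 0.772, -0.636, -0.0]
wrist_force: [-0.3, -0.8, -0.6]
gripper_width: 0.249
```

Run:
```python
from h import *
s=sensors.state(); P,T=cam("wrist"); im=optics.get_image("wrist")
v,sc=fit(im,P,T,TRAY,[(525,560),(225,260),(7,15)]); print("tray",v,sc)
w=brown(im); h=cv2.cvtColor(im,cv2.COLOR_BGR2HSV)
t=np.radians(v[2]);M=np.array([[np.cos(t),-np.sin(t),0],[np.sin(t),np.cos(t),0],[0,0,1]])
for a,b in TRAY:
    q=[tuple(int(i) for i in proj(P,T,(M@x+[v[0],v[1],0])/1000)) for x in (a,b)]
    cv2.line(im,q[0],q[1],(0,255,0),1)
# expected outline of held spacer (white top at tcp-6mm)
c=s["ee_pos"]*1000; y=np.radians(11.1); N=np.array([[np.cos(y),-np.sin(y),0],[np.sin(y),np.cos(y),0],[0,0,1]])
for a,b in box(-85,85,-23,23,-6):
    q=[tuple(int(i) for i in proj(P,T,(N@x+c)/1000)) for x in (a,b)]; cv2.line(im,q[0],q[1],(255,0,255),1)
cv2.imwrite("pics/w2.png",im); go(552.3,187.1,220,-78.9)
```

```text
tray [542.4 243.8  11.8] 1277
turn [ 0.002 -0.001 -0.002] shift cm [-0.8  -0.1  -0.19] | now [552.8 179.1 218.1] yaw -79.0 t 5.9
```

View pics/w2.png

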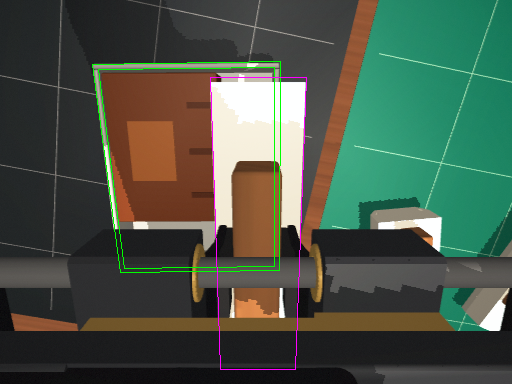

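The wrist view shows the held spacer (white top at columns 211–306) on its predicted outline sideways, and about 2 mm back lengthwise. Only the tray's far and left rims are clear of the gripper, so I'll refit on those from the same picture area.

Run:
```python
from h import *
P,T=cam("wrist"); im=optics.get_image("wrist")
L=[(np.array([x0,y,50.]),np.array([108.,y,50.])) for y in (88,83) for x0 in (-30,)]+[(np.array([x,10.,50.]),np.array([x,88.,50.])) for x in (108,103)]
print(fit(im,P,T,L,[(525,560),(225,260),(8,14)]),fit(im,P,T,L,[(525,560),(225,260),(11.0,11.2)]))
print(fit(im,P,T,box(-75,75,-55,55,49)[2:3]+box(-75,75,-55,55,49)[0:2]+[box(-75,75,-55,55,49)[3]],[(540,580),(255,290),(10.5,11.7)]))
```

```text
(array([541.1, 246. ,  10.2]), 1179) (array([542.9, 244.6,  11.1]), 1179)
(array([563. , 281.6,  11.2]), 1117)
```

>>> arm_command:
  deltas: [0, 0, 0, -0.85, -0.4, 4, -1, 0, 0, 0, -0.85, -0.4, 9, -1, 0, 0, 0, -0.85, -0.4, 11.5, -1, 0, 0, 0, -0.85, -0.4, 11.5, -1, 0, 0, 0, -0.85, -0.4, 11.5, -1]

```text
time: 6.58
ee_pos: [0.5562, 0.19, 0.1054]
ee_rot: [-0.001, 0.772, -0.636, 0.001]
wrist_force: [1.0, 0.9, -1.0]
gripper_width: 0.252
```

```bash
python3 -c "
from h import *
for i in range(3): go(554.5,188.5,75,-78.9); im=optics.get_image('top')
cv2.imwrite('pics/t2.png',cv2.resize(im[80:210,110:260],None,fx=4,fy=4,interpolation=cv2.INTER_CUBIC))
print(sensors.state()['wrist_force'])
"
```

```text
turn [-0.002 -0.    -0.001] shift cm [0.11 0.2  3.04] | now [556.2 190.  105.4] yaw -79.0 t 6.58
turn [-0.003  0.    -0.001] shift cm [0.14 0.23 3.08] | now [556.4 190.3 105.8] yaw -78.9 t 6.62
turn [-0.003 -0.    -0.   ] shift cm [0.16 0.24 3.09] | now [556.4 190.5 105.9] yaw -78.9 t 6.67
[ 0.00242182 -0.18023024 -0.87655444]
```

View pics/t2.png

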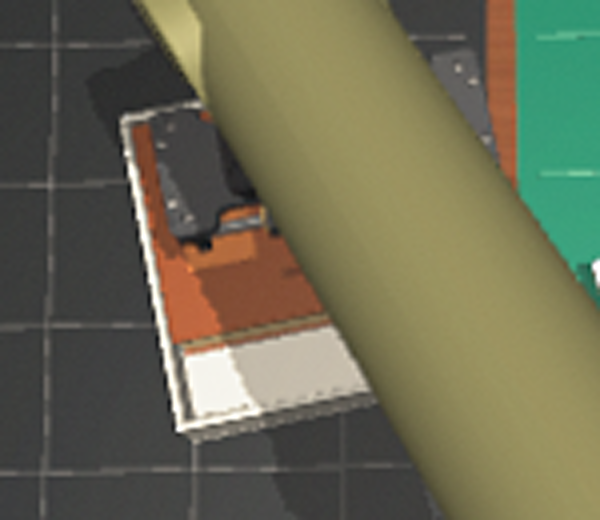

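The arm hides the spine gap from above, with the visible part of the tray unmoved. I'll correct by 2 mm and go down gently, watching the force.

>>> arm_command:
  deltas: [0, 0, 0, 0.15, 0.2, 1, -1, 0, 0, 0, 0.15, 0.2, 2, -1, 0, 0, 0, 0.15, 0.2, 3, -1, 0, 0, 0, 0.15, 0.2, 3.7, -1, 0, 0, 0, 0.15, 0.2, 3.7, -1]

```text
time: 7.35
ee_pos: [0.5528, 0.1884, 0.0661]
ee_rot: [0.001, 0.772, -0.635, -0.001]
wrist_force: [0.3, -1.0, -0.8]
gripper_width: 0.253
```

```bash
python3 -c "
from h import *
go(554.5,188.5,53,-78.9); print(sensors.state()['wrist_force'],sensors.state()['wrist_torque'])
P,T=cam('wrist'); im=optics.get_image('wrist'); cv2.imwrite('pics/w3.png',im)
"
```

```text
turn [ 0.002 -0.     0.   ] shift cm [ 0.02 -0.17  1.3 ] | now [552.8 188.4  66.1] yaw -78.9 t 7.35
[ 0.30307743 -1.03410982 -0.81912113] [-0.03386814  0.0009879   0.00675281]
```

View pics/w3.png

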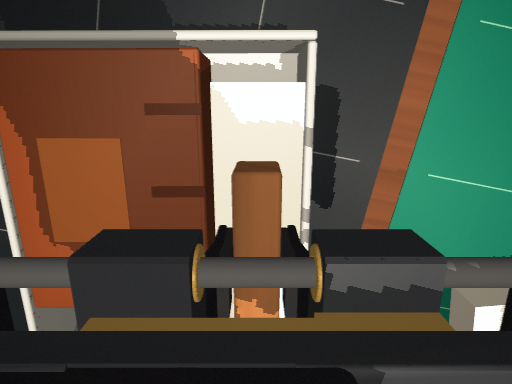

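The spacer (columns 211–305) is centred between the book's edge (about 212) and the wall (about 303), and there is no contact force. I'll lower it to the floor.

>>> arm_command:
  deltas: [0, 0, 0, 0, -0.1, 0.7, -1, 0, 0, 0, 0, -0.1, 1.2, -1, 0, 0, 0, 0, -0.1, 1.4, -1, 0, 0, 0, 0, -0.1, 1.4, -1]

```text
time: 7.9
ee_pos: [0.5543, 0.1887, 0.0528]
ee_rot: [0.0, 0.772, -0.635, -0.0]
wrist_force: [0.3, -0.1, -1.6]
gripper_width: 0.25
```

```bash
python3 -c "
from h import *
go(554.5,188.5,53,-78.9); print(sensors.state()['wrist_force'],sensors.state()['wrist_torque'])
"
```

```text
turn [ 0. -0.  0.] shift cm [ 0.02 -0.02 -0.02] | now [554.3 188.7  52.8] yaw -78.9 t 7.9
[ 0.29124233 -0.09138556 -1.58388539] [0.08279204 0.02789264 0.0520809 ]
```

>>> arm_command:
  deltas: [0, 0, 0, 0, 0, 0.1, -1, 0, 0, 0, 0, 0, 0.1, -1, 0, 0, 0, 0, 0, 0.1, -0.15, 0, 0, 0, 0, 0, 0.1, -0.15, 0, 0, 0, 0, 0, 0.1, -0.15, 0, 0, 0, 0, 0, -4, -0.15, 0, 0, 0, 0, 0, -10, 1, 0, 0, 0, 0, 0, -14, 1, 0, 0, 0, 0, 0, -14, 1]

```text
time: 9.02
ee_pos: [0.5566, 0.1899, 0.1972]
ee_rot: [-0.003, 0.772, -0.635, 0.002]
wrist_force: [0.5, 0.8, 0.4]
gripper_width: 0.682
```

```bash
python3 -c "
from h import *
im=optics.get_image('wrist'); cv2.imwrite('pics/w4.png',im)
go(537.5,-280.5,200,-98.8); print(sensors.state()['wrist_force'],sensors.state()['gripper_width'])
"
```

```text
turn [-0.003  0.     0.347] shift cm [45.74 10.79 -0.56] | now [555.3 189.1 194.7] yaw -78.9 t 9.07
[-0.64160788  0.69484976 -0.34500112] 0.7244138881510906
```

View pics/w4.png

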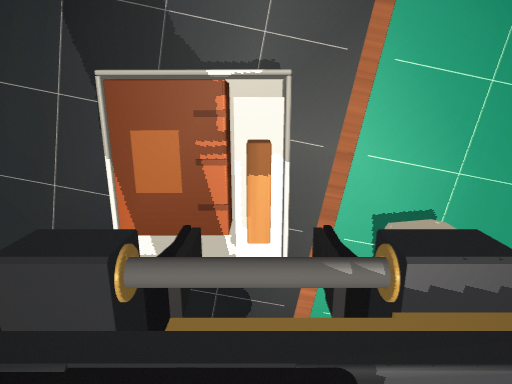

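The long spacer is down in the spine gap, straight, with the book flat in its corner. Next is the short spacer.

>>> arm_command:
  deltas: [0, 0, 0.15, 5, 1.2, -1, 1, 0, 0, 0.3, 11, 2.6, -1, 1, 0, 0, 0.347, 17, 4, -1, 1, 0, 0, 0.347, 23, 5.4, -1, 1, 0, 0, 0.347, 29, 6.8, -0.6, 1, 0, 0, 0.347, 35, 8.2, -0.6, 1, 0, 0, 0.347, 41, 9.6, -0.6, 1, 0, 0, 0.347, 45.7, 10.8, -0.6, 1, 0, 0, 0.347, 45.7, 10.8, -0.6, 1, 0, 0, 0.347, 45.7, 10.8, -0.6, 1]

```text
time: 10.32
ee_pos: [0.536, -0.2793, 0.1974]
ee_rot: [-0.0, -0.651, 0.759, 0.002]
wrist_force: [0.1, 0.4, -0.2]
gripper_width: 0.998
```

Run:
```python
from h import *
P,T=cam("wrist"); im=optics.get_image("wrist")
cv2.imwrite("pics/w5.png",im)
for k,c in comps(brown(im),300): print("ridge",c,k.sum(),*rect(P,T,k,.072))
h=cv2.cvtColor(im,cv2.COLOR_BGR2HSV); w=(h[...,1]<60)&(h[...,2]>170)
for k,c in comps(w,300): print("white",c,k.sum(),*rect(P,T,k,.042))
go(538,-280.5,48,-98.6)
```

```text
ridge [500. 120.] 5406 [ 559.8 -488.7] [195.5  23.6] 2.8
ridge [258. 182.] 1767 [ 540.4 -280.1] [68.6 21.3] -10.7
ridge [132. 221.] 1740 [ 519.4 -159.9] [68.5 28.4] -15.1
ridge [ 63. 274.] 420 [480.6 -82.3] [63.4 18.4] -17.0
ridge [445. 273.] 889 [ 425.1 -442. ] [64.3 28.1] 5.1
ridge [379. 323.] 3971 [ 381.4 -370.7] [286.6  19.9] 81.4
white [259. 171.] 2168 [ 540.  -280.2] [85.7 46.3] -10.7
white [142. 173.] 1253 [ 542.7 -161.9] [87.6 26.7] -13.4
white [  9. 220.] 328 [535.5 -22.4] [22.9 21.6] 81.3
turn [ 0.002  0.002 -0.001] shift cm [ 0.2  -0.21 14.98] | now [ 536.5 -278.5  197.8] yaw -98.7 t 10.38
```

View pics/w5.png

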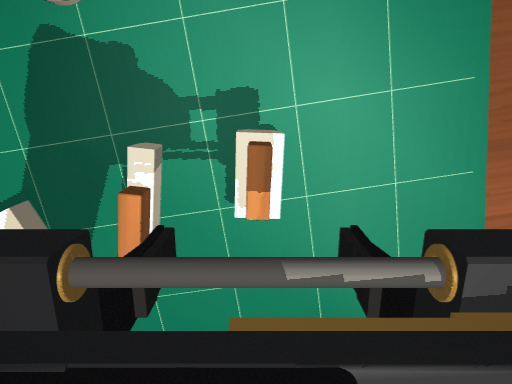

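The short spacer is at (259,171), measured 85.7 × 46.3 mm with its ridge complete, at (540,-280) and yaw -10.7°. I'll grasp it.

```bash
python3 -c "
from h import *
go(540,-280.2,48,-100.7)"
```

```text
turn [0.002 0.002 0.036] shift cm [ 0.14 -0.4  14.98] | now [ 536.5 -278.5  197.8] yaw -98.7 t 10.38
```

>>> arm_command:
  deltas: [0, 0, 0.036, 0.14, -0.4, 6, 1, 0, 0, 0.036, 0.14, -0.4, 11, 0.5, 0, 0, 0.036, 0.14, -0.4, 14, 0.1, 0, 0, 0.036, 0.14, -0.4, 15, -0.1, 0, 0, 0.036, 0.14, -0.4, 15, -0.2, 0, 0, 0.036, 0.14, -0.4, 15, -1, 0, 0, 0.036, 0.14, -0.4, 15, -1, 0, 0, 0.036, 0.14, -0.4, 15, -1, 0, 0, 0.036, 0.14, -0.4, 15, -1, 0, 0, 0.036, 0.14, -0.4, 15, -1]

```text
time: 11.62
ee_pos: [0.5405, -0.2827, 0.0497]
ee_rot: [0.0, -0.637, 0.771, -0.0]
wrist_force: [-0.3, -0.6, 3.8]
gripper_width: 0.248
```

```bash
python3 -c "
from h import *
go(540,-280.2,48,-100.7); print(sensors.state()['gripper_width']*87)"
```

```text
turn [-0.001 -0.    -0.003] shift cm [-0.24  0.1   0.17] | now [ 540.5 -282.7   49.7] yaw -100.8 t 11.62
21.605565797378397
```

>>> arm_command:
  deltas: [0, 0, 0, 0, 0, -4, -1, 0, 0, 0, 0, 0, -9, -1, 0, 0, 0, 0, 0, -14, -1, 0, 0, -0.15, -4, 1.3, -16, -1, 0, 0, -0.33, -9, 2.9, -16, -1, 0, 0, -0.51, -14.5, 4.7, -16, -1, 0, 0, -0.69, -20, 6.4, -16, -1, 0, 0, -0.87, -25.5, 8.2, -16, -1, 0, 0, -1.05, -31, 9.9, -16, -1, 0, 0, -1.23, -36, 11.5, -16, -1]

```text
time: 12.88
ee_pos: [0.4942, 0.0947, 0.2089]
ee_rot: [0.0, 0.966, -0.259, 0.0]
wrist_force: [0.3, 0.2, -1.0]
gripper_width: 0.253
```

```bash
python3 -c "
from h import *
go(462.4,254.2,215,11.1); print(sensors.state()['gripper_width']*87,sensors.state()['wrist_force'])"
```

```text
turn [ 0.    -0.    -0.717] shift cm [-10.73 -12.22  -0.62] | now [494.2  94.7 208.9] yaw -30.0 t 12.88
21.978279020673266 [ 0.27833945  0.22229542 -0.99732067]
```

>>> arm_command:
  deltas: [0, 0, -0.17, -3, -3.4, -0.6, -1, 0, 0, -0.35, -6, -6.8, -0.6, -1, 0, 0, -0.53, -9, -10.2, -0.6, -1, 0, 0, -0.717, -10.7, -12.2, -0.6, -1, 0, 0, -0.717, -10.7, -12.2, -0.6, -1, 0, 0, -0.717, -10.7, -12.2, -0.6, -1]

```text
time: 13.62
ee_pos: [0.4646, 0.2506, 0.2146]
ee_rot: [0.001, 0.996, 0.092, -0.0]
wrist_force: [0.2, -0.4, -0.7]
gripper_width: 0.247
```

Run:
```python
from h import *
go(462.4,254.2,215,11.1)
s=sensors.state(); P,T=cam("wrist"); im=optics.get_image("wrist"); v=[542,243.3,11.1]
def dr(pts,c,v,col):
    t=np.radians(v[2]);M=np.array([[np.cos(t),-np.sin(t),0],[np.sin(t),np.cos(t),0],[0,0,1]])
    for a,b in pts:
        q=[tuple(int(i) for i in proj(P,T,(M@x+c)/1000)) for x in (a,b)]; cv2.line(im,q[0],q[1],col,1)
dr(TRAY,[v[0],v[1],0],v,(0,255,0)); dr(box(-23,23,-43,43,-6),s["ee_pos"]*1000,[0,0,11.1],(255,0,255))
cv2.imwrite("pics/w6.png",im)
```

```text
turn [ 0.001  0.001 -0.01 ] shift cm [-0.15 -0.39 -0.04] | now [464.6 250.6 214.6] yaw 10.5 t 13.62
```

View pics/w6.png

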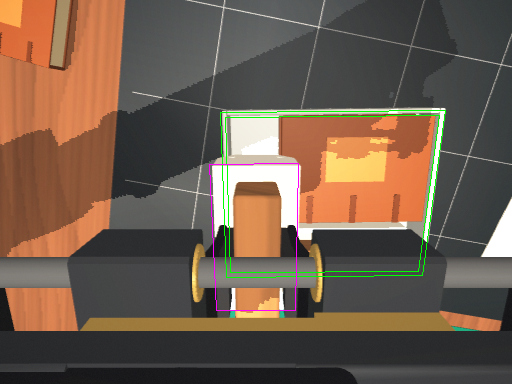

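The spacer lies about on its outline (top edge at row 163) and the tray overlay is within a few pixels. I'll refit the visible rims quickly and then go.

Run:
```python
from h import *
P,T=cam("wrist"); im=optics.get_image("wrist")
L=[(np.array([-x,y,50.]),np.array([x,y,50.])) for y,x in ((88,108),(83,103))]+[(np.array([x,0.,50.]),np.array([x,86.,50.])) for x in (108,103)]+[(np.array([x,50.,50.]),np.array([x,86.,50.])) for x in (-108,-103)]
print(fit(im,P,T,L,[(525,560),(225,260),(8,14)]),fit(im,P,T,L,[(525,560),(225,260),(11.0,11.2)]))
print(fit(im,P,T,[(np.array([-75.,20,49]),np.array([-75.,55,49])),(np.array([75.,0,49]),np.array([75.,55,49])),(np.array([-75.,55,49]),np.array([75.,55,49]))],[(550,580),(262,285),(11.0,11.2)]))
go(463,256.5,105,11.1)
```

```text
(array([541.9, 245.7,  11.4]), 1771) (array([541. , 245.2,  11.2]), 1769)
(array([562.5, 277.9,  11.1]), 772)
turn [ 0.001  0.    -0.011] shift cm [-0.07 -0.65 10.97] | now [464.9 250.3 214.7] yaw 10.5 t 13.72
```

>>> arm_command:
  deltas: [0, 0, -0.01, -0.2, -0.5, 4, -1, 0, 0, -0.01, -0.2, -0.5, 9, -1, 0, 0, -0.01, -0.2, -0.5, 11, -1, 0, 0, -0.01, -0.2, -0.5, 11.5, -1, 0, 0, -0.01, -0.2, -0.5, 11.5, -1, 0, 0, -0.01, -0.2, -0.5, 11.5, -1]

```text
time: 14.48
ee_pos: [0.4626, 0.2571, 0.1017]
ee_rot: [-0.0, 0.995, 0.098, 0.001]
wrist_force: [-0.6, -0.1, -1.1]
gripper_width: 0.253
```

Run:
```python
from h import *
go(462,255,70,11.1); im=optics.get_image("wrist"); cv2.imwrite("pics/w7.png",im); go(462,255,70,11.1)
```

```text
turn [-0.    -0.003  0.003] shift cm [-0.11  0.2   3.16] | now [462.6 257.1 101.7] yaw 11.3 t 14.47
turn [-0.    -0.003  0.003] shift cm [-0.09  0.2   3.15] | now [462.4 257.1 101.5] yaw 11.3 t 14.53
```

View pics/w7.png

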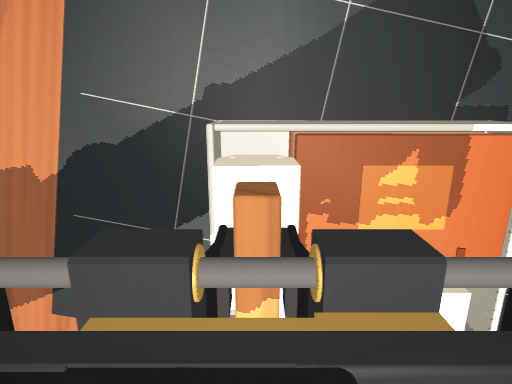

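The gap runs from about column 219 to 291 and the spacer from 211 to 300, so both are centred at about 255 near the camera axis. Going down.

>>> arm_command:
  deltas: [0, 0, 0, 0, 0.2, 1, -1, 0, 0, 0, 0, 0.2, 2, -1, 0, 0, 0, 0, 0.2, 3, -1, 0, 0, 0, 0, 0.2, 3.5, -1, 0, 0, 0, 0, 0.2, 3.5, -1]

```text
time: 15.15
ee_pos: [0.4614, 0.2545, 0.0644]
ee_rot: [0.0, 0.995, 0.098, -0.001]
wrist_force: [-0.6, 0.4, -1.2]
gripper_width: 0.251
```

Run:
```python
from h import *
go(462,255,54,11.1); print(sensors.state()['wrist_force'],sensors.state()['wrist_torque'])
```

```text
turn [0.    0.001 0.004] shift cm [ 0.07 -0.03  1.04] | now [461.4 254.5  64.4] yaw 11.3 t 15.15
[-0.61391833  0.35283305 -1.19635146] [ 0.04552995 -0.13553564  0.06577598]
```

>>> arm_command:
  deltas: [0, 0, 0, 0.05, 0, 0.6, -1, 0, 0, 0, 0.05, 0, 1, -1, 0, 0, 0, 0.05, 0, 1.15, -1, 0, 0, 0, 0.05, 0, 1.15, -1, 0, 0, 0, 0.05, 0, 1.15, -1]

```text
time: 15.78
ee_pos: [0.4622, 0.2546, 0.0545]
ee_rot: [0.001, 0.995, 0.098, -0.0]
wrist_force: [-3.3, -3.4, 8.8]
gripper_width: 0.251
```

Run:
```python
from h import *
go(462,255,54,11.1); print(sensors.state()['wrist_force'],sensors.state()['wrist_torque'])
```

```text
turn [0.001 0.    0.003] shift cm [-0.01 -0.04  0.05] | now [462.2 254.6  54.5] yaw 11.3 t 15.78
[-3.32440035 -3.3559909   8.77005643] [-0.47169722  0.6615128   0.10471692]
```

It touches down at TCP z = 54.5 mm. The grasp was at 49.7 mm, so with the 5 mm floor that means it is seated. Release and lift.

>>> arm_command:
  deltas: [0, 0, 0, 0, 0, 0, -0.15, 0, 0, 0, 0, 0, 0, -0.15, 0, 0, 0, 0, 0, 0, -0.15, 0, 0, 0, 0, 0, 0, -0.15, 0, 0, 0, 0, 0, -4, -0.15, 0, 0, 0, 0, 0, -10, 0.5, 0, 0, 0, 0, 4, -16, 1, 0, 0, 0, 0, 10, -18, 1, 0, 0, 0, 0, 16, -18, 1, 0, 0, 0, 0, 16, -18, 1]

```text
time: 17.02
ee_pos: [0.4948, 0.0918, 0.2338]
ee_rot: [0.001, 0.996, 0.094, 0.0]
wrist_force: [-0.4, 0.9, 0.1]
gripper_width: 0.908
```

Run:
```python
from h import *
s=sensors.state(); print(s['time'],s['ee_pos'],s['wrist_force'],s['gripper_width'])
P,T=cam("wrist"); im=optics.get_image("wrist"); b=optics.get_image("top")
for k,c in comps(brown(im),300): print("ridge",c,k.sum(),*rect(P,T,k,.077))
cv2.imwrite("pics/end.png",np.hstack([cv2.resize(im,(500,375)),cv2.resize(b[80:210,130:234],(300,375),interpolation=cv2.INTER_CUBIC)]))
```

```text
17.025 [0.49484559 0.09182831 0.23377162] [-0.36590191  0.8593959   0.10449363] 0.9081679530562246
ridge [122. 142.] 24166 [481.2 147.1] [523.9 209.7] 11.5
ridge [254.  18.] 927 [466.5 233.6] [30.2 20.9] -78.8
ridge [357.  29.] 9218 [558.4 241.8] [138.8  48.2] 10.8
ridge [336.  92.] 2436 [552.3 188. ] [92.6 21.2] 10.8
ridge [ 85. 273.] 888 [336.1 -41.9] [71.7 29.2] 87.6
ridge [429. 273.] 888 [693.8  26.2] [71.3 29.5] -67.4
ridge [371. 323.] 4298 [641.2 -45.1] [339.9  22.1] 10.8
```

View pics/end.png

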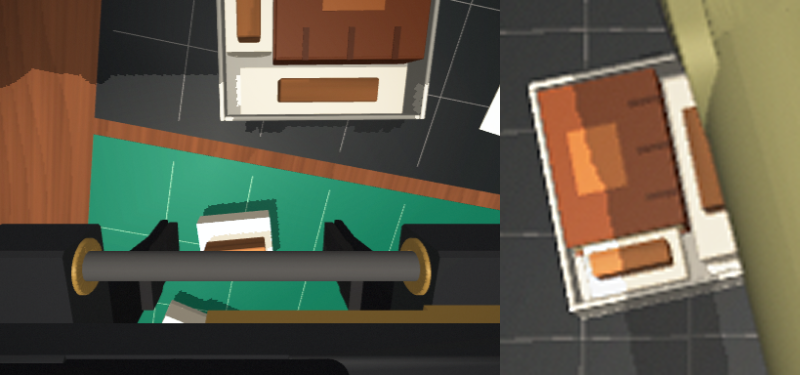

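Both spacers sit in their gaps and the book is flat. I'll move the arm clear and do one last numeric check from the top camera.

>>> arm_command:
  deltas: [0, 0, 0, 0, 6, 0, 1, 0, 0, 0, 0, 12, 0, 1, 0, 0, 0, 0, 18, 0, 1, 0, 0, 0, 0, 24, 0, 1, 0, 0, 0, 0, 28, 0, 1, 0, 0, 0, 0, 28, 0, 1, 0, 0, 0, 0, 28, 0, 1]

```text
time: 18.0
ee_pos: [0.549, -0.1738, 0.2331]
ee_rot: [-0.001, 0.995, 0.1, -0.0]
wrist_force: [-0.0, 1.5, 0.0]
gripper_width: 0.999
```

Run:
```python
from h import *
b=optics.get_image("top"); P,T=cam("top")
v,s=fit(b,P,T,TRAY,[(530,555),(230,255),(8,14)]); print("tray",v,s)
t=np.radians(v[2]); M=np.array([[np.cos(t),-np.sin(t)],[np.sin(t),np.cos(t)]])
v2,s2=fit(b,P,T,box(-75,75,-55,55,49),[(550,575),(260,285),(9,13)]); print("book",(M.T@(v2-v)[:2]).round(1),v2[2],s2)
for n,(c,bx,dy) in {"long":((0,-56),(47,11),0),"short":((-76,26),(11,35),90)}.items():
    g=v[:2]+M@np.array(c)
    for h in (72,77,87):
        r=fit(b,P,T,box(-bx[0],bx[0],-bx[1],bx[1],h),[(g[0]-15,g[0]+15),(g[1]-15,g[1]+15),(8,14)])
        print(n,h,(M.T@(r[0]-v)[:2]).round(1),r[0][2],r[1])
cv2.imwrite("pics/end2.png",cv2.resize(b[80:210,110:260],None,fx=4,fy=4,interpolation=cv2.INTER_CUBIC))
```

```text
tray [538.7 242.2  11.6] 2362
book [28.4 26.2] 10.8 1154
long 72 [ -0.4 -57.4] 12.2 1200
long 77 [ -0.6 -56.8] 11.4 1200
long 87 [ -3.2 -57.7] 12.2 1200
short 72 [-73.9  24.5] 9.1 1200
short 77 [-75.6  22.9] 10.1 1200
short 87 [-78.  22.] 11.1 1200
```

View pics/end2.png

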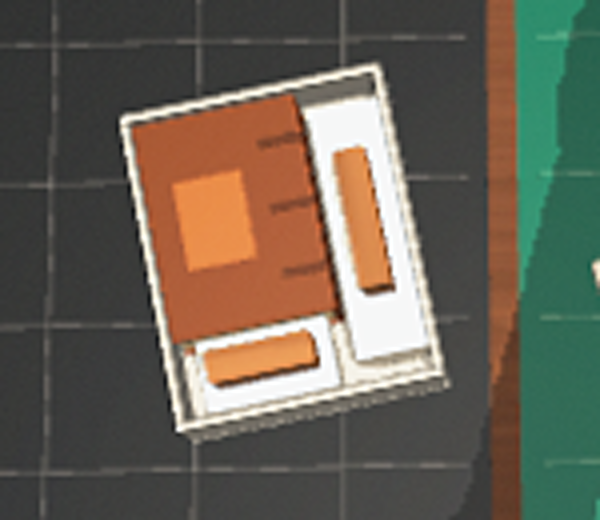

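The top view shows both spacers in their gaps and the book flat in its corner. The arm is clear of everything, so I'm handing in.

```bash
python3 -c "
from rig import order
print(order.hand_in())"
```

```text
the job is handed in; nothing more can be done
None
```

I stood the long spacer in the spine gap first, then the short one of the same width in the end gap beside the manuscript's middle. I handed the job in at about 18 s with the arm clear of everything; hand-in reports no verdict.

**Seating:**
- **Short spacer:** it met the tray floor with about 9 N. The tool was 54.5 mm high there, against 49.7 mm when I grasped it, which fits the 5 mm floor.
- **Long spacer:** I released it at the right height, about 52 mm against 48 mm at the grasp. I felt no contact force before letting go, so only the height and the pictures show it is fully down.

**Last top view:** the book lies flat in its corner, the long spacer is near (0, -57) mm in the tray and the short one near (-75, 23) mm. The blue, thin and fat look-alikes and the small book were left alone.

**Checks that disagreed:**
- The final tray fit came out about 3 mm from the first one in x. It put the book 3 mm further toward +x than before, which is fit noise since the picture shows no movement.
- The wrist camera put the tray 2–3 mm further toward +y than the top camera. I aimed between the two, and both spacers went in without touching the sides.
- The short spacer measured about 3 mm off the ideal middle along y, inside its 112 mm gap.

I viewed 13 pictures, three over the budget of 10.

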